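# Open the push-and-turn safety cap of the square degreaser can

## Robot

A 6-joint arm with a two-finger parallel gripper is mounted at the origin on the work surface. World frame = base frame: x ahead of the robot, y to its left, z up, the work surface at z = 0. Lengths are in m, angles in rad, forces in N, time in s.
With the tool pointing down it reaches from about 0.325 to 0.85 m from the base axis. Payload 4.4 kg.
Tool frame: the origin (TCP) lies at the very end of the fingers, on their centre line; the grasp point (between the pads) lies 19 mm behind it; z points along the fingers, y is the line along which they close (so a half turn about z gives the same grasp; the last joint's range is limited). The gripper opens to 94 mm and grips with 3 to 60 N. Pads are 16 mm wide; open, the fingers measure 119 mm over their backs; the gripper's body (75 mm by 177 mm) begins 78 mm behind the grasp point.
Start: joints at [1.143, 0.207, 1.542, -0, 1.393, -0.15], TCP at [0.158, 0.553, 0.205] pointing down, gripper open.
Joint ranges: [-2.73, 2.73], [-0.86, 2.22], [0.23, 2.46], [-1.11, 4.25], [0.08, 2.63], [-2.82, 2.82]. Speed limits (rad/s): [2.79, 2.79, 3.14, 3.14, 3.14, 3.14].

## Interface

Orientations are given as a unit quaternion [w, x, y, z].
In Python, from bench import r gives the robot as it stands.
- The arm moves only by the tool play_rows, never from a script. Its argument "targets" is a list of rows, each an object with "travel": the shift along the tool's x, y, z each as a share of 0.04 m, from -1 to 1, a list of three; "roll": the turn about the tool's z as a share of 0.12 rad, from -1 to 1. A call has 1 to 20 rows; each row shifts and turns the commanded pose from where the row before left it, along the tool's axes as they then stand; what a row does not reach is not made up. A row lasts 1/8 s, in which the tool goes at most 62.5 mm and 10.7 degrees, less where a joint would pass 70% of its speed; a pose out of reach is approached as far as the arm can. A call with a number of a shift or a turn outside -1 to 1 is refused whole. A call with a gripper value outside its range is refused whole. "hand" is the opening, from -1 (shut) to 1 (fully open), set as the call begins (left out, the last holds). The fingers move at their own pace and stop on an object; "squeeze" is the grip in N (left out, the last holds). Time passes only in rows, so rows that do not move let the fingers close. It gives the time, the measured TCP pose, the force, the opening and the grip force at its end, in the units of the state.
- r.state(): the state, without advancing time (a new reading comes with each control period).
- r.grab_frame(name): name is "scene" or "top" or "wrist"; returns the picture (400x640x3 uint8, red, green, blue); there is no depth.
- r.camera_params(name): a dict with "fx", "fy", "cx", "cy" (pixels), "k1" (the pictures are not rectified: a ray, as slopes to the right and down, at radius r is drawn at 1 + k1 r^2 times it, then the intrinsics apply), "T" (4x4, takes a point from camera to world coordinates). Camera axes: x right, y up, looking along -z (the intrinsics and any distortion apply to the point x, -y, -z); pixel columns grow to the right and rows downward; lengths in m; the calibration is good to about 2 mm. A picture is of the moment at which its call begins: read the wrist's pose just before it. camera_params takes no time and is no camera call; for the wrist camera it gives the pose at the moment of the call.
- r.job_done(): hands the job in; it is judged then, once.
Trained networks look in the newest picture that a camera, given by its name, has taken for a name from the list of things; names that differ only in an ending like _2 or _b are one class to them, and where a whole thing is asked for, a point or a joint stands for the part that bears it (a point fixed in the world has none). Each returns a list of dicts, best first, with "score" (0 to 1); they miss things now and then, are a little off and sometimes report something else, mostly with a low value. They report only what shows in the picture. A call takes as long as a camera call. They do not tell look-alikes from the thing itself.
- r.look_for(camera, name): "position" ([x, y, z] in m, in world coordinates, good to about 4 mm: the middle of the surface that is visible of it).
- r.trace(camera, name): "mask" (400x640 bool, what is visible of it).
The state is a dict: "time": time; "joints": joint angles; "joint_velocities": joint speeds; "effort": joint torques, N m; "tool_pos": TCP position; "eef_rot": TCP orientation; "contact_force": force on the tool from outside, world axes, zero at the start; "torque": the same for the moment, N m; "grip_width": finger opening in m; "grasp_force": force on a finger pad.
Only numpy, scipy, OpenCV 4.12 (cv2) and the standard library are available. Lean on these libraries where they do the work, as an engineer would, in place of code of your own. Each camera call takes 0.05 s, during which the arm holds its last target. There are 200 camera calls.

## Task

Open the square can of degreaser: push its safety cap down against the spring, turn it anticlockwise (seen from above) while it is pushed down until it is free, and lift it off. Set the cap down, right way up, in the flat steel tray and let go; do not drop it in. Leave the cap on the round can shut.

Things in the scene. Friction and masses are not known exactly. Their poses are not given: they have to be found in the camera images.
- cap: Dark grey safety cap of the square can, loose, 50 g: round ribbed skirt 58 mm across, 24 mm high, flat top, and on it an upright grip bar 48 mm long, 14 thick, 27 high. Origin: centre of the open underside; z up, bar along x; bar top at z = 51 mm. Starts locked, its x within 5 degrees of the can's x. It turns only while pushed down 7 to 10 mm (bottoms at 10); freed, it rises 8 mm and lifts off.
- can_square: Square can, 90 x 90 mm, fixed on a base plate. Origin: plate centre on the bench; z up, x along a side. Neck central, top at z = 122 mm; locked cap's underside at z = 112 mm. The neck's spring pushes the cap up with 6 N, 0.6 N more per mm (11 N when 8 mm down). The cap is free 62 to 78 degrees anticlockwise (from above) of its start, best 70; stops at about 82 and a few degrees clockwise.
- cap_round: The same kind of cap (same sizes, origin, axes), locked on the round can, a neighbour 96 mm in diameter of the same metal and height, on the same base plate. It must stay shut.
- tray: Flat open steel tray, empty, fixed on the bench: 150 mm along its x, 200 mm along its y, walls 3 mm thick and 20 mm high, floor 3 mm thick. Origin: centre of its underside on the bench; z up.
There are look-alikes about, which are no part of the job. Leave any blue or orange look-alike of the cap alone.

How it is judged:
By the outcome, as a careful person would: the job done as asked, in the order asked, and still so for the second after the job is handed in, with the robot touching nothing.
It also fails if it takes over 45 s, if anything falls off the work surface, if the arm or the gripper's body presses on something with over 40 N, if the wrist force passes 120 N, or if a joint passes its speed limit or range.

## Working session

There is one attempt and no reset: what is moved stays moved. The work goes in short steps, Python scripts to look and compute and a tool call to move; the robot and the scene stay as the last step left them, time stands still between calls to the robot, and variables do not carry over. Pictures are saved under pics/ and viewed, at most 10 in all, crops included, and the job is handed in when it is done.

Besides the shell and the picture viewer there is one more tool, called after "Request:" as name([rows], argument=value, ...), one row to a line, values as JSON. play_rows: Moves the arm, as the interface text tells. Shift numbers are shares of 0.04 m and turn numbers shares of 0.12 rad, none past 1 either way. Its arguments: {"type":"object","properties":{"targets":{"type":"array"},"hand":{"type":"number"},"squeeze":{"type":"number"}},"required":["targets"]}

```bash
mkdir -p pics; python3 - <<'E'
from bench import r
import cv2,numpy as np
s=r.state();print(s)
for n in ("scene","top"):
    im=r.grab_frame(n);cv2.imwrite(f"pics/{n}0.png",im[:,:,::-1])
    p=r.camera_params(n);print(n,p)
    for k in ("cap","can_square","cap_round","tray"):
        print(k,[(np.round(d["position"],3).tolist(),round(d["score"],2)) for d in r.look_for(n,k)])
E
```

```text
{'time': 0.0, 'joints': array([ 1.14249979e+00,  2.07440658e-01,  1.54297476e+00,  5.81866559e-06,
        1.39347511e+00, -1.50508478e-01]), 'joint_velocities': array([7.28722710e-04, 1.00551525e-03, 9.53858518e-04, 8.23840545e-05,
       1.44747079e-03, 1.85395749e-03]), 'effort': array([-1.86675679e-03, -3.70889568e+01, -2.81409806e+01,  6.97914488e-02,
        3.63231765e-02, -1.68299789e-04]), 'tool_pos': array([0.15735227, 0.55220148, 0.20426922]), 'eef_rot': array([-3.30626576e-04,  1.38448301e-01,  9.90368996e-01, -1.10033852e-03]), 'contact_force': array([ 0.18685619,  0.45724575, -0.28752723]), 'torque': array([ 0.00427842, -0.01224291, -0.0043197 ]), 'grasp_force': 0.0, 'grip_width': 0.09413170302382708}
scene {'fx': 399.6493462459336, 'fy': 399.6493462459336, 'cx': 320.23877134535104, 'cy': 203.79054683254986, 'k1': 0.03127715972116696, 'T': array([[ 0.69346671, -0.5492147 ,  0.46633372,  0.9248381 ],
       [ 0.72039903,  0.53876032, -0.43676373, -0.46743931],
       [-0.01136504,  0.63882747,  0.76926608,  0.81536472],
       [ 0.        ,  0.        ,  0.        ,  1.        ]])}
cap [([0.349, -0.315, 0.022], 0.73), ([0.487, -0.296, 0.137], 0.59), ([0.404, -0.427, 0.024], 0.58)]
can_square [([0.518, -0.314, 0.063], 0.78)]
cap_round [([0.456, 0.291, 0.135], 0.84)]
tray [([0.584, -0.024, 0.001], 0.56)]
top {'fx': 515.3417303980412, 'fy': 515.3417303980412, 'cx': 317.70728889484667, 'cy': 202.54848554223796, 'k1': -0.041895103259960285, 'T': array([[-0.00979654,  0.99783647, -0.06501079,  0.38342209],
       [-0.99993449, -0.00939078,  0.00654418, -0.0472032 ],
       [ 0.00591952,  0.06507065,  0.9978631 ,  1.35090648],
       [ 0.        ,  0.        ,  0.        ,  1.        ]])}
cap [([0.478, -0.281, 0.139], 0.96), ([0.392, -0.415, 0.018], 0.89), ([0.341, -0.306, 0.023], 0.61)]
can_square [([0.46, -0.262, 0.093], 0.83)]
cap_round [([0.443, 0.294, 0.137], 0.8)]
tray [([0.58, -0.023, 0.005], 0.98)]
```

View pics/top0.png

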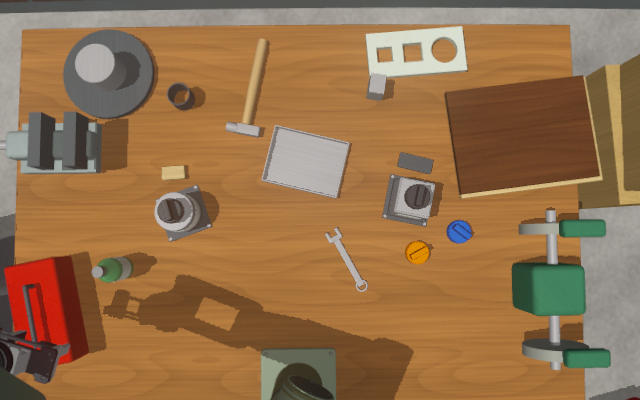

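View pics/scene0.png

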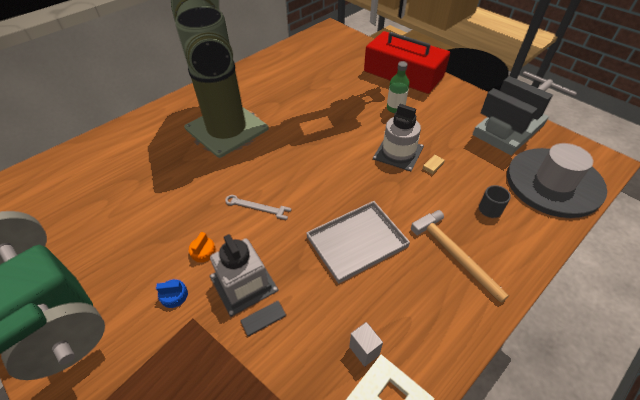

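Candidates for the cap in the top picture are the grey cap on the square can (418,196), the round can's cap (172,211, must stay shut), the orange look-alike (418,252) and the blue one (460,232). By the description it is the one at (418,196). I'll check that in a close crop.

```bash
cat > h.py <<'E'
import numpy as np,cv2
from bench import r
def ray(p,uv):
    K=np.array([[p["fx"],0,p["cx"]],[0,p["fy"],p["cy"]],[0,0,1]])
    n=cv2.undistortPoints(np.float64(uv).reshape(-1,1,2),K,np.array([p["k1"],0,0,0.]))[:,0]
    d=np.c_[n[:,0],-n[:,1],-np.ones(len(n))]@p["T"][:3,:3].T
    return p["T"][:3,3],d
def atz(p,uv,z):
    o,d=ray(p,uv); return o+d*((z-o[2])/d[:,2])[:,None]
def proj(p,X):
    X=np.atleast_2d(X); c=(X-p["T"][:3,3])@p["T"][:3,:3]
    a=c[:,0]/-c[:,2]; b=-c[:,1]/-c[:,2]; f=1+p["k1"]*(a*a+b*b)
    return np.c_[p["fx"]*a*f+p["cx"],p["fy"]*b*f+p["cy"]]
E
python3 - <<'E'
from h import *
im=cv2.imread("pics/top0.png")
cv2.imwrite("pics/crop1.png",cv2.resize(im[165:235,375:445],None,fx=8,fy=8,interpolation=cv2.INTER_CUBIC))
p=r.camera_params("top")
r.grab_frame("top")
for d in r.trace("top","tray")[:1]:
    c=cv2.findContours(d["mask"].astype(np.uint8),0,1)[0];c=max(c,key=cv2.contourArea)
    b=cv2.boxPoints(cv2.minAreaRect(c));w=atz(p,b,0.015);print(np.round(w,3),w.mean(0))
for d in r.trace("top","cap"):
    v,u=np.nonzero(d["mask"]);print(d["score"],u.min(),u.max(),v.min(),v.max(),u.mean(),v.mean())
E
```

```text
[[ 0.527  0.092  0.015]
 [ 0.678  0.058  0.015]
 [ 0.631 -0.139  0.015]
 [ 0.481 -0.103  0.015]] [ 0.57936655 -0.02297374  0.015     ]
0.92 404 430 183 209 417.140221402214 196.1678966789668
0.92 406 427 241 262 416.63903743315507 251.4866310160428
0.79 447 471 220 242 458.68314606741575 231.6
```

View pics/crop1.png

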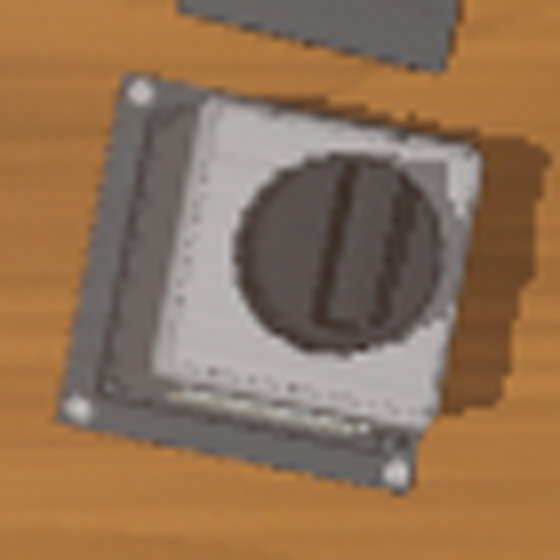

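The crop shows the dark grey ribbed cap sitting on the square can's square top plate. The skirt centre is at about crop (340,250), which is top pixel (417.5,196.3). The bar runs roughly along world x, from crop (368,170) to (350,325), at a yaw of about -11.5°. So this is the right cap, and I'll plan the approach to it.

```bash
cat >> h.py <<'E'
def yaw_of(q):
    from scipy.spatial.transform import Rotation as R
    x=R.from_quat(np.roll(q,-1)).as_matrix()[:,0]; return np.arctan2(x[1],x[0])
def plan(way,pos=None,yaw=None):
    """way: list of (xyz, yaw or None, rows); prints rows in tool shares (tool down)"""
    import json
    s=r.state(); pos=np.array(s["tool_pos"] if pos is None else pos); yaw=yaw_of(s["eef_rot"]) if yaw is None else yaw
    out=[]
    for P,Y,n in way:
        P=np.array(P,float); Y=yaw if Y is None else Y
        for k in range(n,0,-1):
            d=(P-pos)/k; dy=(Y-yaw)/k
            c,s_=np.cos(yaw),np.sin(yaw)
            t=np.round(np.array([c*d[0]+s_*d[1], s_*d[0]-c*d[1], -d[2]])/.04,2); q=round(-dy/.12,2)
            t=np.clip(t,-1,1); q=float(np.clip(q,-1,1))
            out.append({"travel":t.tolist(),"roll":q})
            t=t*.04; pos=pos+[c*t[0]+s_*t[1], s_*t[0]-c*t[1], -t[2]]; yaw-=q*.12
        print("at",len(out),np.round(pos,4),round(np.degrees(yaw),2))
    print(json.dumps(out))
E
python3 - <<'E'
from h import *
p=r.camera_params("top")
C=atz(p,[[417.5,196.3]],.136)[0];print(C,atz(p,[[421,196.3]],.163),atz(p,[[409,200]],0.))
X=C[0]-.0;Y=C[1]
b=np.radians
plan([((.17,.50,.29),b(144),3),((.38,.2,.30),b(69),11),((X,Y,.30),b(-11.5),13)])
E
```

```text
[ 0.47519181 -0.29190596  0.136     ] [[ 0.47307786 -0.29461796  0.163     ]] [[ 0.47589747 -0.29659506  0.        ]]
at 3 [0.1701 0.4999 0.2899] 144.01
at 14 [0.3799 0.1999 0.2999] 69.0
at 27 [ 0.4754 -0.292   0.2999] -11.51
[{"travel": [-0.22, -0.4, -0.7], "roll": 0.97}, {"travel": [-0.26, -0.37, -0.71], "roll": 0.98}, {"travel": [-0.31, -0.33, -0.7], "roll": 0.97}, {"travel": [-0.79, -0.27, -0.02], "roll": 0.99}, {"travel": [-0.81, -0.18, -0.02], "roll": 0.99}, {"travel": [-0.83, -0.08, -0.02], "roll": 0.99}, {"travel": [-0.83, 0.02, -0.02], "roll": 0.99}, {"travel": [-0.82, 0.12, -0.02], "roll": 0.99}, {"travel": [-0.8, 0.22, -0.03], "roll": 0.99}, {"travel": [-0.77, 0.31, -0.02], "roll": 0.99}, {"travel": [-0.73, 0.4, -0.03], "roll": 0.99}, {"travel": [-0.68, 0.48, -0.02], "roll": 1.0}, {"travel": [-0.62, 0.56, -0.03], "roll": 0.99}, {"travel": [-0.55, 0.63, -0.02], "roll": 1.0}, {"travel": [-0.82, 0.51, -0.0], "roll": 0.9}, {"travel": [-0.76, 0.6, -0.0], "roll": 0.9}, {"travel": [-0.69, 0.67, -0.0], "roll": 0.9}, {"travel": [-0.61, 0.74, -0.0], "roll": 0.9}, {"travel": [-0.53, 0.81, -0.0], "roll": 0.9}, {"travel": [-0.44, 0.86, -0.0], "roll": 0.9}, {"travel": [-0.34, 0.9, -0.0], "roll": 0.9}, {"travel": [-0.24, 0.93, -0.0], "roll": 0.9}, {"travel": [-0.14, 0.95, -0.0], "roll": 0.9}, {"travel": [-0.04, 0.96, -0.0], "roll": 0.9}, {"travel": [0.06, 0.96, -0.0], "roll": 0.9}, {"travel": [0.17, 0.95, -0.0], "roll": 0.9}, {"travel": [0.27, 0.93, -0.0], "roll": 0.91}]
```

Request:
play_rows([
  {"travel": [-0.22, -0.4, -0.7], "roll": 0.97},
  {"travel": [-0.26, -0.37, -0.71], "roll": 0.98},
  {"travel": [-0.31, -0.33, -0.7], "roll": 0.97},
  {"travel": [-0.79, -0.27, -0.02], "roll": 0.99},
  {"travel": [-0.81, -0.18, -0.02], "roll": 0.99},
  {"travel": [-0.83, -0.08, -0.02], "roll": 0.99},
  {"travel": [-0.83, 0.02, -0.02], "roll": 0.99},
  {"travel": [-0.82, 0.12, -0.02], "roll": 0.99},
  {"travel": [-0.8, 0.22, -0.03], "roll": 0.99},
  {"travel": [-0.77, 0.31, -0.02], "roll": 0.99},
  {"travel": [-0.73, 0.4, -0.03], "roll": 0.99},
  {"travel": [-0.68, 0.48, -0.02], "roll": 1.0},
  {"travel": [-0.62, 0.56, -0.03], "roll": 0.99},
  {"travel": [-0.55, 0.63, -0.02], "roll": 1.0},
])

```text
time: 2.4
tool_pos: [0.3804, 0.1989, 0.3001]
eef_rot: [0.0, 0.825, 0.565, 0.0]
contact_force: [-0.4, -0.8, -0.0]
grip_width: 0.0944
grasp_force: 0.0
```

Request:
play_rows([
  {"travel": [-0.82, 0.51, 0], "roll": 0.9},
  {"travel": [-0.76, 0.6, 0], "roll": 0.9},
  {"travel": [-0.69, 0.67, 0], "roll": 0.9},
  {"travel": [-0.61, 0.74, 0], "roll": 0.9},
  {"travel": [-0.53, 0.81, 0], "roll": 0.9},
  {"travel": [-0.44, 0.86, 0], "roll": 0.9},
  {"travel": [-0.34, 0.9, 0], "roll": 0.9},
  {"travel": [-0.24, 0.93, 0], "roll": 0.9},
  {"travel": [-0.14, 0.95, 0], "roll": 0.9},
  {"travel": [-0.04, 0.96, 0], "roll": 0.9},
  {"travel": [0.06, 0.96, 0], "roll": 0.9},
  {"travel": [0.17, 0.95, 0], "roll": 0.9},
  {"travel": [0.27, 0.93, 0], "roll": 0.91},
  {"travel": [0, 0, 0], "roll": 0},
])

```text
time: 4.15
tool_pos: [0.4752, -0.2943, 0.2992]
eef_rot: [-0.0, 0.995, -0.102, -0.0]
contact_force: [-0.8, 1.2, 0.3]
grip_width: 0.0939
grasp_force: 0.0
```

```bash
python3 - <<'E'
from h import *
s=r.state();p=r.camera_params("wrist");im=r.grab_frame("wrist")
print(s["time"],s["tool_pos"],np.degrees(yaw_of(s["eef_rot"])),s["joints"]);print(p)
np.save("w1.npy",p["T"])
cv2.imwrite("pics/w1.png",im[:,:,::-1])
for n in ("cap","can_square"):
  for d in r.look_for("wrist",n): print(n,d)
E
```

```text
4.15 [ 0.47515211 -0.29426962  0.2992314 ] -11.681807097836238 [-7.09129288e-01  1.16184099e-01  1.45354384e+00 -3.61202234e-04
  1.57250211e+00  1.06555253e+00]
{'fx': 276.586192755405, 'fy': 276.586192755405, 'cx': 317.99180949958446, 'cy': 198.22480370408687, 'k1': -0.013320645940719147, 'T': array([[-2.02086165e-01,  9.50371538e-01,  2.36548351e-01,
         5.43971124e-01],
       [-9.79367305e-01, -1.96332127e-01, -4.78892288e-02,
        -3.07364258e-01],
       [ 9.29480744e-04, -2.41345471e-01,  9.70438818e-01,
         4.77815034e-01],
       [ 0.00000000e+00,  0.00000000e+00,  0.00000000e+00,
         1.00000000e+00]])}
cap {'position': [0.4824, -0.2908, 0.1349], 'score': 0.91}
cap {'position': [0.3484, -0.3101, 0.0242], 'score': 0.8}
cap {'position': [0.3957, -0.4193, 0.029], 'score': 0.56}
can_square {'position': [0.5061, -0.2991, 0.0918], 'score': 0.66}
```

View pics/w1.png

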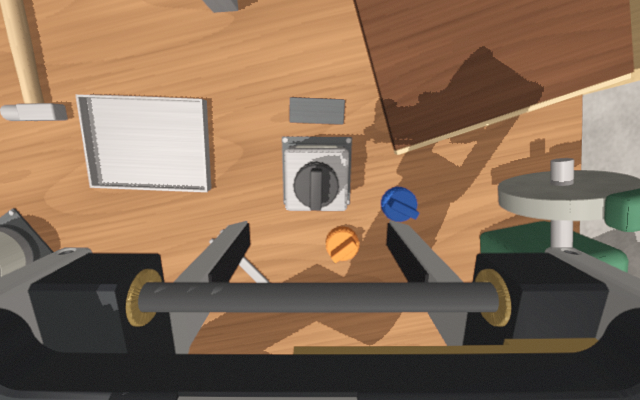

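The wrist picture shows the cap at (317,183), with its bar nearly upright in the image and so aligned with tool x. The orange (342,243) and blue (399,204) look-alikes are clear of it. I'll refine the position in a crop.

```bash
python3 - <<'E'
from h import *
im=cv2.imread("pics/w1.png")[130:220,270:360]
cv2.imwrite("pics/w1c.png",cv2.resize(im,None,fx=6.5,fy=6.5,interpolation=cv2.INTER_CUBIC))
p=r.camera_params("wrist")
r.grab_frame("wrist")
m=r.trace("wrist","cap")
for d in m[:1]:
    c=max(cv2.findContours(d["mask"].astype(np.uint8),0,1)[0],key=cv2.contourArea)
    print(cv2.boundingRect(c),cv2.minEnclosingCircle(c))
# predicted outlines for overlay-style comparison
a=np.radians(-11.5)
for X in [(.4752,-.292),(.473,-.2945),(.476,-.296)]:
    R=np.array([[np.cos(a),-np.sin(a)],[np.sin(a),np.cos(a)]])
    b=np.array([[24,7],[24,-7],[-24,-7],[-24,7]])/1000@R.T+X
    t=np.linspace(0,2*np.pi,5)[:4]
    ci=np.c_[np.c_[np.cos(t),np.sin(t)]*.029@R.T+X,np.full(4,.136)]
    print(X,"bar",np.round((proj(p,np.c_[b,np.full(4,.163)])-[270,130])*6.5).tolist(),"rim",np.round((proj(p,ci)-[270,130])*6.5).tolist())
E
```

```text
(382, 187, 38, 35) ((401.63043212890625, 205.02174377441406), 20.284116744995117)
(0.4752, -0.292) bar [[281.0, 265.0], [360.0, 265.0], [358.0, 526.0], [282.0, 526.0]] rim [[320.0, 218.0], [170.0, 367.0], [319.0, 511.0], [469.0, 368.0]]
(0.473, -0.2945) bar [[297.0, 274.0], [376.0, 274.0], [374.0, 535.0], [297.0, 535.0]] rim [[335.0, 227.0], [185.0, 376.0], [334.0, 519.0], [483.0, 376.0]]
(0.476, -0.296) bar [[302.0, 256.0], [382.0, 256.0], [379.0, 518.0], [302.0, 518.0]] rim [[340.0, 210.0], [189.0, 359.0], [338.0, 504.0], [488.0, 360.0]]
```

View pics/w1c.png

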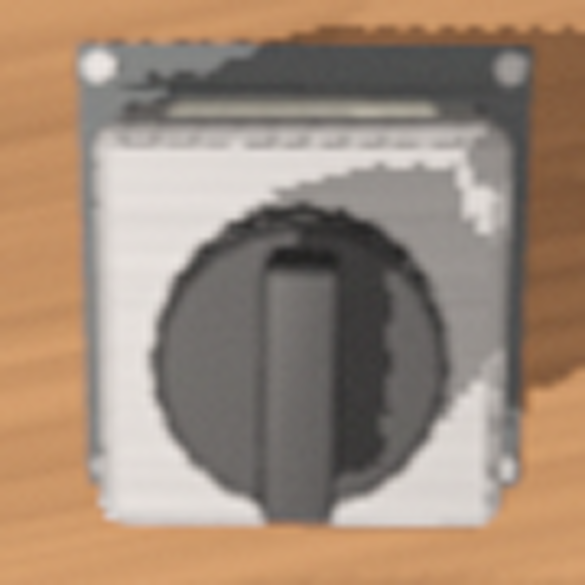

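```bash
python3 - <<'E'
from h import *
for i in range(2):
    r.grab_frame("wrist"); s=r.state();print(s["time"],s["tool_pos"],np.degrees(yaw_of(s["eef_rot"])),s["contact_force"])
p=r.camera_params("wrist");print(atz(p,[[270+301/6.5,130+395/6.5]],.163),atz(p,[[270+302/6.5,130+366/6.5]],.136))
plan([((.4755,-.2895,.149),np.radians(-11.7),6)])
E
```

```text
4.45 [ 0.47537389 -0.29104567  0.30017611] -11.425369196813747 [-0.74566453 -0.18174714 -0.19904544]
4.5 [ 0.47540041 -0.29111631  0.30020194] -11.431031934748608 [ 0.34801819 -0.43617488  0.01202697]
[[ 0.47657264 -0.28857259  0.163     ]] [[ 0.47641693 -0.28860546  0.136     ]]
at 6 [ 0.4753 -0.2895  0.149 ] -11.71
[{"travel": [-0.0, -0.01, 0.63], "roll": 0.01}, {"travel": [-0.0, -0.01, 0.63], "roll": 0.01}, {"travel": [-0.0, -0.01, 0.63], "roll": 0.0}, {"travel": [-0.0, -0.0, 0.63], "roll": 0.01}, {"travel": [-0.0, -0.01, 0.63], "roll": 0.0}, {"travel": [-0.01, -0.0, 0.63], "roll": 0.01}]
```

Request:
play_rows([
  {"travel": [0.02, 0.02, 0.63], "roll": 0.03},
  {"travel": [0, 0, 0.63], "roll": 0},
  {"travel": [0, 0, 0.63], "roll": 0},
  {"travel": [0, 0, 0.63], "roll": 0},
  {"travel": [0, 0, 0.63], "roll": 0},
  {"travel": [0, 0, 0.5], "roll": 0},
  {"travel": [0, 0, 0.05], "roll": 0},
  {"travel": [0, 0, 0], "roll": 0},
], hand=-0.3, squeeze=8)

```text
time: 5.5
tool_pos: [0.4764, -0.293, 0.1527]
eef_rot: [0.0, 0.995, -0.102, 0.0]
contact_force: [0.4, 0.5, 0.5]
grip_width: 0.0328
grasp_force: 0.0
```

```bash
python3 - <<'E'
from h import *
im=r.grab_frame("wrist"); s=r.state();print(s["time"],s["tool_pos"],np.degrees(yaw_of(s["eef_rot"])),s["contact_force"],s["grip_width"])
cv2.imwrite("pics/w2.png",im[:,:,::-1])
E
```

```text
5.55 [ 0.47667532 -0.29331905  0.15311779] -11.696914994292817 [-0.5244129   0.73585988 -0.25467478] 0.032692184422448006
```

View pics/w2.png

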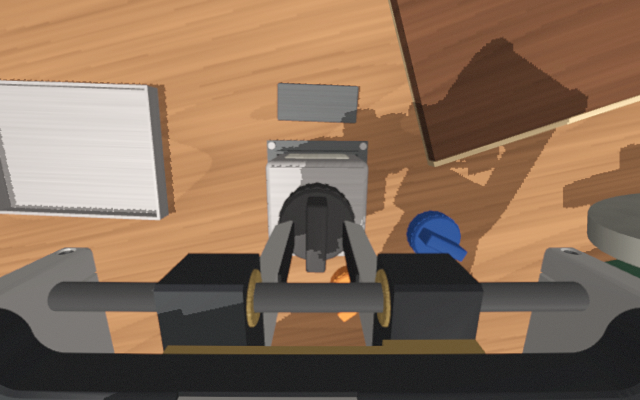

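The bar stands between the fingers, at about (316,230), with the fingers at 278 and 358, so it is centred. I'll lower the fingertips to just above the skirt top and close gently.

Request:
play_rows([
  {"travel": [0, 0, 0.15], "roll": 0},
  {"travel": [0, 0, 0.13], "roll": 0},
  {"travel": [0, 0, 0.07], "roll": 0},
  {"travel": [0, 0, 0], "roll": 0},
])

```text
time: 6.05
tool_pos: [0.4757, -0.2929, 0.1374]
eef_rot: [-0.0, 0.995, -0.102, -0.0]
contact_force: [0.2, -0.1, 0.5]
grip_width: 0.0329
grasp_force: 0.0
```

Request:
play_rows([
  {"travel": [0, 0, 0], "roll": 0},
  {"travel": [0, 0, 0], "roll": 0},
  {"travel": [0, 0, 0], "roll": 0},
  {"travel": [0, 0, 0], "roll": 0},
], hand=-1, squeeze=10)

```text
time: 6.55
tool_pos: [0.4762, -0.2924, 0.138]
eef_rot: [-0.001, 0.995, -0.102, 0.0]
contact_force: [1.1, 3.5, 2.8]
grip_width: 0.0141
grasp_force: 10.0
```

```bash
python3 - <<'E'
from h import *
F=[]
for i in range(3):
    r.grab_frame("top"); s=r.state();F.append(np.r_[s["contact_force"],s["torque"]])
print(s["time"],s["tool_pos"],np.degrees(yaw_of(s["eef_rot"])),np.mean(F,0).round(2),s["grip_width"],s["grasp_force"])
E
```

```text
6.7 [ 0.47613975 -0.29232741  0.13799933] -11.713414695136212 [0.47 3.82 2.59 0.79 0.05 0.  ] 0.013950948738307286 9.987865537405014
```

Request:
play_rows([
  {"travel": [0, -0.025, 0], "roll": 0},
  {"travel": [0, 0, 0], "roll": 0},
  {"travel": [0, 0, 0.08], "roll": 0},
  {"travel": [0, 0, 0.08], "roll": 0},
  {"travel": [0, 0, 0.08], "roll": 0},
  {"travel": [0, 0, 0.02], "roll": 0},
  {"travel": [0, 0, 0], "roll": 0},
  {"travel": [0, 0, 0], "roll": 0},
], squeeze=45)

```text
time: 7.7
tool_pos: [0.4763, -0.2925, 0.1292]
eef_rot: [0.0, 0.995, -0.102, 0.0]
contact_force: [-3.4, 4.1, 11.3]
grip_width: 0.0135
grasp_force: 45.0
```

Request:
play_rows([
  {"travel": [0, 0, 0], "roll": -0.6},
  {"travel": [0, 0, 0], "roll": -0.8},
  {"travel": [0, 0, 0], "roll": -0.8},
  {"travel": [0, 0, 0], "roll": -0.8},
  {"travel": [0, 0, 0], "roll": 0},
])

```text
time: 8.32
tool_pos: [0.4771, -0.2924, 0.1295]
eef_rot: [0.001, 0.997, 0.078, 0.001]
contact_force: [-1.0, 4.7, 10.0]
grip_width: 0.0136
grasp_force: 45.0
```

Request:
play_rows([
  {"travel": [0, 0, 0.01], "roll": -0.8},
  {"travel": [0, 0, 0], "roll": -0.9},
  {"travel": [0, 0, 0], "roll": -0.9},
  {"travel": [0, 0, 0], "roll": -0.9},
  {"travel": [0, 0, 0], "roll": -0.9},
  {"travel": [0, 0, 0], "roll": -0.9},
  {"travel": [0, 0, 0], "roll": -0.9},
  {"travel": [0, 0, 0], "roll": -0.6},
  {"travel": [0, 0, 0], "roll": -0.4},
  {"travel": [0, 0, 0], "roll": 0},
  {"travel": [0, 0, 0], "roll": 0},
])

```text
time: 9.7
tool_pos: [0.4769, -0.2921, 0.1289]
eef_rot: [0.001, 0.873, 0.488, 0.001]
contact_force: [-1.4, 5.6, 9.7]
grip_width: 0.0136
grasp_force: 45.0
```

```bash
python3 - <<'E'
from h import *
im=r.grab_frame("wrist"); s=r.state()
print(s["time"],s["tool_pos"],np.degrees(yaw_of(s["eef_rot"])),s["contact_force"],s["torque"],s["grip_width"],s["grasp_force"])
cv2.imwrite("pics/w3.png",im[:,:,::-1])
E
```

```text
9.75 [ 0.47689725 -0.2920983   0.12892276] 58.39986679496379 [-0.6745756   4.49307896 10.27545571] [ 0.94463283  0.39418166 -0.02294441] 0.013442337820622116 44.993056654930115
```

View pics/w3.png

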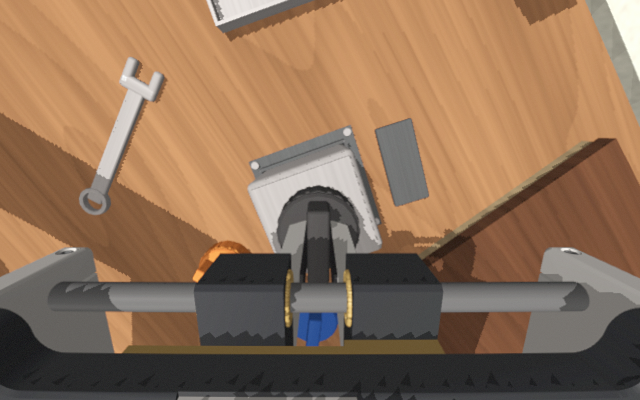

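The bar (317,245) is still square in the fingers and has turned 70° relative to the can. The vertical force stayed at about 10 N throughout, so it was pushed down the whole time. Now the lift.

Request:
play_rows([
  {"travel": [0, 0, -0.1], "roll": 0},
  {"travel": [0, 0, -0.15], "roll": 0},
  {"travel": [0, 0, -0.15], "roll": 0},
  {"travel": [0, 0, -0.15], "roll": 0},
  {"travel": [0, 0, 0], "roll": 0},
])

```text
time: 10.38
tool_pos: [0.4759, -0.2929, 0.1491]
eef_rot: [0.001, 0.873, 0.488, -0.0]
contact_force: [-0.4, 0.8, -0.1]
grip_width: 0.0143
grasp_force: 45.0
```

```bash
python3 - <<'E'
from h import *
plan([((.476,-.2925,.229),None,3),((.58,-.023,.20),None,10)])
E
```

```text
at 3 [ 0.4761 -0.2925  0.2291] 58.4
at 13 [ 0.58   -0.023   0.1999] 58.4
[{"travel": [0.0, -0.0, -0.67], "roll": -0.0}, {"travel": [0.0, -0.0, -0.66], "roll": -0.0}, {"travel": [0.01, -0.0, -0.67], "roll": -0.0}, {"travel": [0.71, -0.13, 0.07], "roll": -0.0}, {"travel": [0.71, -0.13, 0.07], "roll": -0.0}, {"travel": [0.71, -0.13, 0.07], "roll": -0.0}, {"travel": [0.71, -0.13, 0.07], "roll": -0.0}, {"travel": [0.71, -0.13, 0.07], "roll": -0.0}, {"travel": [0.71, -0.13, 0.08], "roll": -0.0}, {"travel": [0.71, -0.13, 0.07], "roll": -0.0}, {"travel": [0.71, -0.14, 0.08], "roll": -0.0}, {"travel": [0.71, -0.13, 0.07], "roll": -0.0}, {"travel": [0.71, -0.14, 0.08], "roll": -0.0}]
```

Request:
play_rows([
  {"travel": [0, 0, -0.4], "roll": 0},
  {"travel": [0, 0, -0.66], "roll": 0},
  {"travel": [0, 0, -0.66], "roll": 0},
  {"travel": [0, 0, -0.28], "roll": 0},
  {"travel": [0.5, -0.09, 0], "roll": 0},
  {"travel": [0.71, -0.13, 0.08], "roll": 0},
  {"travel": [0.71, -0.13, 0.08], "roll": 0},
  {"travel": [0.71, -0.13, 0.08], "roll": 0},
  {"travel": [0.71, -0.13, 0.08], "roll": 0},
  {"travel": [0.71, -0.13, 0.08], "roll": 0},
  {"travel": [0.71, -0.14, 0.08], "roll": 0},
  {"travel": [0.71, -0.14, 0.08], "roll": 0},
  {"travel": [0.71, -0.13, 0.08], "roll": 0},
  {"travel": [0.7, -0.14, 0.08], "roll": 0},
  {"travel": [0.22, -0.05, 0.08], "roll": 0},
  {"travel": [0, 0, 0], "roll": 0},
  {"travel": [0, 0, 0], "roll": 0},
])

```text
time: 12.5
tool_pos: [0.5789, -0.0227, 0.1968]
eef_rot: [-0.0, 0.873, 0.488, -0.0]
contact_force: [-0.7, -0.5, -0.3]
grip_width: 0.0134
grasp_force: 45.0
```

```bash
python3 - <<'E'
from h import *
im=r.grab_frame("scene"); s=r.state()
print(s["time"],s["tool_pos"],np.degrees(yaw_of(s["eef_rot"])),s["contact_force"],s["grip_width"],s["grasp_force"])
cv2.imwrite("pics/s2.png",cv2.resize(im[100:330,180:480,::-1],None,fx=2.5,fy=2.5))
E
```

```text
12.55 [ 0.57902477 -0.02288722  0.19701687] 58.342260138572975 [-1.00595759  0.51146965 -0.76379672] 0.013806924359141727 44.98971104621887
```

View pics/s2.png

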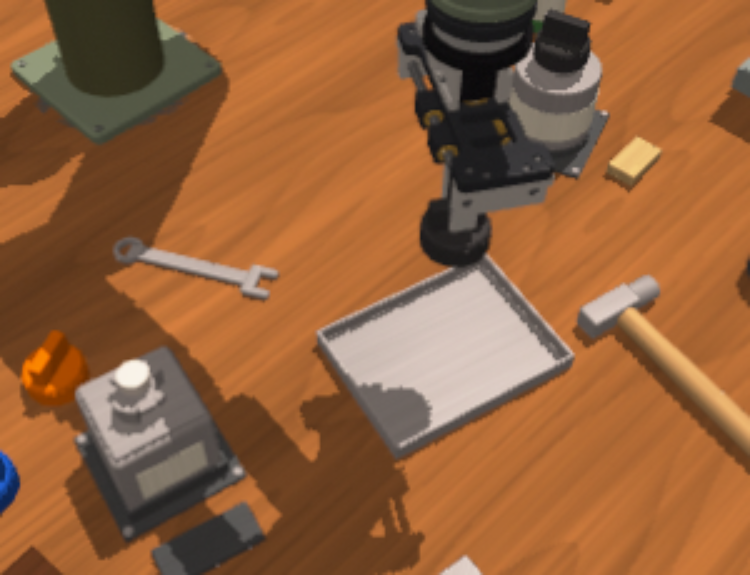

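The cap is in the fingers, upright, at (455,235) in the crop, and the can's neck at (130,385) is bare. I'll lower it into the tray.

Request:
play_rows([
  {"travel": [0, 0, 0.5], "roll": 0},
  {"travel": [0, 0, 0.8], "roll": 0},
  {"travel": [0, 0, 0.8], "roll": 0},
  {"travel": [0, 0, 0.8], "roll": 0},
  {"travel": [0, 0, 0.6], "roll": 0},
  {"travel": [0, 0, 0.4], "roll": 0},
  {"travel": [0, 0, 0.05], "roll": 0},
  {"travel": [0, 0, 0], "roll": 0},
  {"travel": [0, 0, 0], "roll": 0},
])

```text
time: 13.68
tool_pos: [0.5804, -0.0223, 0.0404]
eef_rot: [0.001, 0.873, 0.488, 0.001]
contact_force: [-0.0, 0.9, 0.4]
grip_width: 0.0137
grasp_force: 45.0
```

Request:
play_rows([
  {"travel": [0, 0, 0.08], "roll": 0},
  {"travel": [0, 0, 0.06], "roll": 0},
  {"travel": [0, 0, 0.05], "roll": 0},
  {"travel": [0, 0, 0], "roll": 0},
  {"travel": [0, 0, 0], "roll": 0},
])

```text
time: 14.3
tool_pos: [0.5793, -0.022, 0.0314]
eef_rot: [-0.0, 0.873, 0.488, -0.0]
contact_force: [0.5, -0.0, 0.3]
grip_width: 0.0135
grasp_force: 45.0
```

Request:
play_rows([
  {"travel": [0, 0, 0.03], "roll": 0},
  {"travel": [0, 0, 0.03], "roll": 0},
  {"travel": [0, 0, 0], "roll": 0},
  {"travel": [0, 0, 0], "roll": 0},
])

```text
time: 14.8
tool_pos: [0.5793, -0.0221, 0.029]
eef_rot: [-0.0, 0.873, 0.488, -0.0]
contact_force: [0.1, -0.4, -0.5]
grip_width: 0.0139
grasp_force: 45.0
```

Request:
play_rows([
  {"travel": [0, 0, 0.03], "roll": 0},
  {"travel": [0, 0, 0], "roll": 0},
  {"travel": [0, 0, 0], "roll": 0},
])

```text
time: 15.18
tool_pos: [0.5795, -0.0221, 0.0285]
eef_rot: [0.0, 0.873, 0.488, 0.0]
contact_force: [-1.9, -0.1, 4.9]
grip_width: 0.0134
grasp_force: 45.0
```

```bash
python3 - <<'E'
from h import *
F=[]
for i in range(3):
    r.grab_frame("top"); s=r.state();F.append(np.r_[s["contact_force"]])
print(s["time"],s["tool_pos"],np.mean(F,0).round(2))
E
```

```text
15.325 [ 0.57948302 -0.02209963  0.02852227] [-2.01  0.15  5.19]
```

The cap is resting on the tray floor with about 5 N on it. I'll ease off, open the fingers a little and withdraw straight up.

Request:
play_rows([
  {"travel": [0, 0, -0.02], "roll": 0},
  {"travel": [0, 0, 0], "roll": 0},
])

```text
time: 15.58
tool_pos: [0.5794, -0.0221, 0.0286]
eef_rot: [0.0, 0.873, 0.488, 0.0]
contact_force: [-0.6, 0.0, 1.1]
grip_width: 0.0136
grasp_force: 45.0
```

Request:
play_rows([
  {"travel": [0, 0, 0], "roll": 0},
  {"travel": [0, 0, 0], "roll": 0},
  {"travel": [0, 0, 0], "roll": 0},
  {"travel": [0, 0, -0.1], "roll": 0},
  {"travel": [0, 0, -0.3], "roll": 0},
  {"travel": [0, 0, -0.7], "roll": 0},
  {"travel": [0, 0, -1], "roll": 0},
  {"travel": [0, 0, -1], "roll": 0},
  {"travel": [0, 0, -1], "roll": 0},
  {"travel": [0, 0, -0.5], "roll": 0},
  {"travel": [0, 0, 0], "roll": 0},
  {"travel": [0, 0, 0], "roll": 0},
], hand=-0.3)

```text
time: 17.08
tool_pos: [0.5786, -0.0219, 0.2119]
eef_rot: [-0.0, 0.873, 0.488, -0.001]
contact_force: [-0.3, -0.8, -0.3]
grip_width: 0.0332
grasp_force: 0.0
```

```bash
python3 - <<'E'
from h import *
im=r.grab_frame("scene"); s=r.state()
print(s["time"],s["tool_pos"],s["contact_force"],s["grip_width"],s["grasp_force"])
cv2.imwrite("pics/s3.png",cv2.resize(im[60:330,180:480,::-1],None,fx=2.2,fy=2.2))
print(r.look_for("scene","cap")[:2],r.look_for("scene","cap_round")[:1])
E
```

```text
17.125 [ 0.57826075 -0.02188169  0.21124234] [ 0.34737558  0.19124065 -0.50229734] 0.0327584197775483 0.0
[{'position': [0.4059, -0.4265, 0.0253], 'score': 0.82}, {'position': [0.3512, -0.3152, 0.0208], 'score': 0.73}] [{'position': [0.4551, 0.2889, 0.1345], 'score': 0.78}]
```

View pics/s3.png

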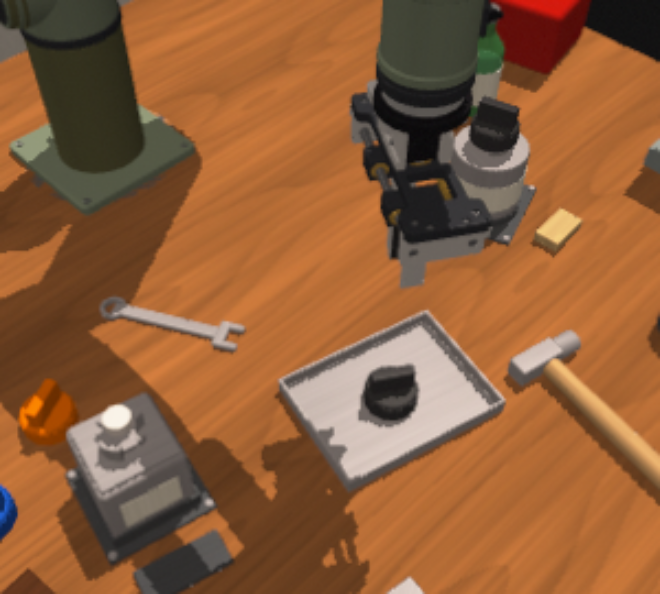

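The cap stands upright in the middle of the tray (390,392), the gripper is clear above it, and the round can's cap (495,122) is still on. I'm handing it in.

```bash
python3 -c "
from bench import r
print(r.job_done())"
```

```text
the job is handed in; nothing more can be done
None
```

The square can is open: its cap was pushed down, turned 70° anticlockwise and lifted off, and now stands upright in the steel tray; the round can's cap was not touched, and the job was handed in at about 17 s.

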